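Stop-button check on the tube roller mixer

TASK

Check the stop button of the roller mixer: press the winged mushroom button down until it latches and stays in, then push one of its wings round clockwise (seen from above) with a fingertip, without gripping the button, until it pops up again. Then press the flat round start key on the same deck fully down and let it go. Leave everything standing around the mixer where it is.

Things in the scene. Friction and masses are not known exactly. Their poses are not given: they have to be found in the camera images.
- mixer: Tube roller mixer, white housing 180 (x) x 220 (y) mm, fixed to the bench. Origin: centre of its underside; -x is its front, z up. Flat control deck at height 60 mm over its front 108 mm; black rollers behind, tops at 65 mm, end plates 70 mm. Nothing on it is higher than the stop button. A black collar 44 mm wide, 5.5 mm high lies under the button.
- stop_top (a point): Top centre of the grey mushroom stop button, at x -40, y +48 mm of the mixer, 100 mm above the bench when out, 91.5 mm when latched in. Dome 56 mm across. Its z axis points up; its x axis runs from the front wing to the back wing and turns with the head.
- front_wing (a point): Point in the front wing, 40 mm from the button's axis and 13 mm below stop_top. Each wing is a flat radial lug 9 mm thick, 16 mm high, reaching from the dome to 49 mm from the axis; this one points to the mixer's front (-x) at rest. Its underside is 19 mm above the deck when the button is out, 10.5 mm when latched in. To twist clockwise it moves towards the mixer's left (+y).
- back_wing (a point): The same point in the opposite, back wing, which points to the rollers (+x) at rest and moves towards the mixer's right (-y) in a clockwise twist.
- stop_button (a joint): Depth of the stop button, 0 out, 0.010 m at the bottom stop. Starts out. About 3 to 4 N on its top pushes it to the bottom stop; pushed there it latches, and stays in by itself at 0.0085 m when let go. Let go before about 0.009 m it comes up again.
- stop_twist (a joint): Clockwise twist of the head seen from above, rad: 0 at rest, hard stop at 0.85. When the button is in, a twist of about 0.3 to 0.45 rad (1 to 2 N on a wing) frees it and it springs out; a spring brings the head back to 0 when let go. It does not turn anticlockwise.
- start_top (a point): Top centre of the flat round grey start key, 30 mm across, at x -40, y -72 mm of the mixer, 71.5 mm above the bench when out. It goes straight down.
- start_key (a joint): Depth of the start key, 0 out, 0.005 m fully down; needs 4 N and springs back.
- oil_bottle: Loose amber oil bottle, 27 x 60 mm high, left (+y) of the mixer. Origin: centre of its underside.
- white_vial: Loose small reagent bottle with white cap, 31 x 58 mm high, left of the mixer. Origin: centre of its underside.
- tall_vial: Loose reagent bottle with white cap, 31 x 75 mm high, left of the mixer. Origin: centre of its underside.
- yellow_cup: Loose specimen cup with yellow lid, 60 x 64 mm high, right (-y) of the mixer. Origin: centre of its underside.
- tally_counter: Loose hand tally counter, 62 x 72 x 25 mm, on the left of the bench. Origin: centre of its underside.
- tape_roll: Loose roll of tape lying flat, 104 x 102 x 25 mm, on the left of the bench. Origin: centre of its underside.
- microscope: Binocular microscope, heavy and fixed, about 235 (x) x 181 (y) x 425 mm high, left (+y) of the mixer. Origin: centre of its underside. Go round or over it.

How it is judged:
By the outcome, as a careful person would: the job done as asked, in the order asked, and still so for the second after the job is handed in, with the robot touching nothing.
It also fails if it takes over 58 s, if anything falls off the work surface, if the arm or the gripper's body presses on something with over 40 N, if the wrist force passes 120 N, or if a joint passes its speed limit or range.

ROBOT

A 6-joint arm with a two-finger parallel gripper is mounted at the origin on a cart in front of the work surface, level with it; the furniture and walls round the work are solid. World frame = base frame: x ahead of the robot, y to its left, z up, the work surface at z = 0. Lengths are in m, angles in degrees, forces in N, time in s.
With the tool pointing down it reaches from about 0.3 to 0.95 m from the base axis. Payload 3.1 kg.
Tool frame: the origin (TCP) lies on the centre line of the jaws, within the pads' length; the fingertips stand 17 mm ahead of it and the grasp point (between the pads) lies 2 mm behind it (r.tip_extent is the distance from the TCP to the fingertips, in m); z points along the fingers, y is the direction in which the jaws open and shut (so a half turn about z gives the same grasp; the last joint's range is limited). The gripper opens to 85 mm and grips with 20 to 120 N. Pads are 22 mm wide; open, the fingers measure 114 mm over their backs; the gripper's body (76 mm by 85 mm) begins 54 mm behind the grasp point. The pads swing forward as they close: fully open they stand 13 mm farther back than shut.
Start: joints at [-77.447, 17.653, 93.61, -0, 68.738, -3.994], TCP at [0.178, -0.599, 0.208] pointing down, gripper open.
Joint ranges: [-175.34, 175.34], [-45.06, 112.39], [2.9, 150.54], [-68.45, 248.45], [3.09, 151.38], [-168.51, 168.51]. Speed limits (degrees/s): [159.86, 159.86, 180, 180, 180, 180].

INTERFACE

Orientations are given as a 3x3 rotation matrix whose columns are the frame's x, y, z axes.
In Python, from rig import telemetry, cams, r gives the robot as it stands.
- The arm moves only by the tool carry_out, never from a script. Its argument "increments" is a list of rows, each an object of numbers: "dx", "dy", "dz": the shift along the tool's x, y, z in mm; "roll": the turn about the tool's z in rad. A call has 1 to 10 rows; each row is the pose to reach, as a shift and turn from the pose measured when the call began, along the tool's axes at that moment; what a row does not reach only later rows make up. A row lasts 1/8 s, in which the tool goes at most 62.5 mm and 10.7 degrees, less where a joint would pass 70% of its speed; a pose out of reach is approached as far as the arm can. A call with a gripper value outside its range is refused whole. "grip" is the gripper command: -1 is shut, 1 is fully open, values between are in proportion, set as the call begins (left out, the last holds). The fingers move at their own pace and stop on an object; the grip force is fixed at half the most. Time passes only in rows, so rows that repeat a pose let the fingers close. It gives the time, the measured TCP pose, the force and the opening at its end, in the units of the state.
- telemetry.state(): the state, without advancing time (a new reading comes with each control period).
- cams.get_image(name): name is "side" or "top"; returns (picture, depth): 480x640x3 uint8, red, green, blue; 480x640 float32, m along the optical axis (not along the pixel's ray), 0 where there is no reading.
- cams.calibration(name): a dict with "K" (3x3 intrinsics, pixels), "dist" ([k1, k2, p1, p2, k3] as OpenCV has them; the pictures are not rectified), "rvec" (rotation vector, rad) and "tvec" (3), from world to camera coordinates, as OpenCV has them. Camera axes: x right, y down, z forward; pixel columns grow to the right and rows downward; lengths in m; the calibration is good to about 2 mm. A picture is of the moment at which its call begins. calibration takes no time and is no camera call.
- r.finish_job(): hands the job in, once; it reports no verdict.
Trained networks look in the newest picture that a camera, given by its name, has taken for a name from the list of things; names that differ only in an ending like _2 or _b are one class to them, and where a whole thing is asked for, a point or a joint stands for the part that bears it (a point fixed in the world has none). Each returns a list of dicts, best first, with "conf" (0 to 1); they miss things now and then, are a little off and sometimes report something else, mostly with a low value. They report only what shows in the picture. A call takes as long as a camera call.
- cams.look_for(camera, target): "xy" ([column, row] as shares, 0 to 1, of the picture: columns of its width, rows of its height, amid what is visible of it).
- cams.landmark_of(camera, target): "xy" ([column, row] as shares, 0 to 1, of the picture: columns of its width, rows of its height: a listed point, or the origin of a listed thing).
The state is a dict: "t": time; "joint_positions": joint angles; "qvel": joint speeds; "effort": joint torques, N m; "eef_pos": TCP position; "orientation": TCP orientation; "force": force on the tool from outside, world axes, zero at the start; "torque": the same for the moment, N m; "grip_width": finger opening in m.
Only numpy, scipy, OpenCV 4.12 (cv2) and the standard library are available. Lean on these libraries where they do the work, as an engineer would, in place of code of your own. Each camera call takes 0.05 s, during which the arm holds its last target. There are 200 camera calls.

## Working session

There is one attempt and no reset: what is moved stays moved. The work goes in short steps, Python scripts to look and compute and a tool call to move; the robot and the scene stay as the last step left them, time stands still between calls to the robot, and variables do not carry over. Pictures are saved under pics/ and viewed, about 8 in all and at most 12, crops included, and the job is handed in when it is done.

Besides the shell and the picture viewer there is one more tool, called after "Request:" by a JSON object that holds its "name" and its "arguments", one argument or row to a line. carry_out: Moves the arm, as the interface text tells. Its arguments: {"type":"object","properties":{"increments":{"type":"array","items":{"type":"object","properties":{"dx":{"type":"number"},"dy":{"type":"number"},"dz":{"type":"number"},"roll":{"type":"number"}}}},"grip":{"type":"number"}},"required":["increments"]}

```bash
mkdir -p pics
cat > h.py <<'E'
import numpy as np,cv2
from rig import telemetry,cams,r
def ray(cam,xy):
    c=cams.calibration(cam);R=cv2.Rodrigues(np.array(c['rvec'],float))[0];t=np.array(c['tvec'],float).ravel()
    p=cv2.undistortPoints(np.array([[[xy[0]*640,xy[1]*480]]],float),np.array(c['K'],float),np.array(c['dist'],float))[0,0]
    return -R.T@t,R.T@np.array([p[0],p[1],1.])
def atz(cam,xy,z):
    o,d=ray(cam,xy);return o+d*(z-o[2])/d[2]
def tri(a,b):
    (o1,d1),(o2,d2)=ray('top',a),ray('side',b)
    A=np.stack([d1,-d2],1);s=np.linalg.lstsq(A,o2-o1,rcond=None)[0]
    p,q=o1+s[0]*d1,o2+s[1]*d2
    return (p+q)/2,np.linalg.norm(p-q)
E
cat > a.py <<'E'
from h import *
for n in('top','side'):
    im,d=cams.get_image(n);cv2.imwrite(f'pics/{n}0.png',im[:,:,::-1])
    print(n,ray(n,(.5,.5)))
    np.save(f'{n}d.npy',d)
Z=dict(stop_top=.1,front_wing=.087,back_wing=.087,start_top=.0715,mixer=0,oil_bottle=0,white_vial=0,tall_vial=0,yellow_cup=0,microscope=0)
for k,z in Z.items():
    L={n:cams.landmark_of(n,k) for n in('top','side')}
    for n in L:
        for e in L[n][:2]: print(k,n,np.round(e['xy'],3),round(e['conf'],2),atz(n,e['xy'],z).round(4))
    if L['top'] and L['side']: 
        p,g=tri(L['top'][0]['xy'],L['side'][0]['xy']);print('   tri',p.round(4),g.round(4))
s=telemetry.state();print(s)
E
python3 a.py
```

```text
top (array([0.40688065, 0.00952441, 1.16099553]), array([ 8.33964215e-02,  5.65683646e-04, -9.96558085e-01]))
side (array([-0.38715615, -0.37052631,  1.11135019]), array([ 0.6265109 ,  0.26472698, -0.73320062]))
stop_top top [0.69  0.502] 0.84 [ 0.4953 -0.2866  0.1   ]
stop_top top [0.686 0.533] 0.73 [ 0.4591 -0.2811  0.1   ]
stop_top side [0.662 0.564] 0.72 [ 0.4913 -0.2847  0.1   ]
   tri [ 0.4949 -0.2858  0.0971] 0.0033
front_wing top [0.688 0.535] 0.98 [ 0.4573 -0.2864  0.087 ]
front_wing side [0.657 0.592] 0.6 [ 0.4574 -0.2889  0.087 ]
   tri [ 0.4578 -0.2878  0.0856] 0.0023
back_wing top [0.684 0.467] 0.8 [ 0.5382 -0.2819  0.087 ]
back_wing side [0.671 0.545] 0.54 [ 0.5399 -0.2892  0.087 ]
   tri [ 0.54   -0.286   0.0844] 0.007
start_top top [0.755 0.498] 0.4 [ 0.5033 -0.4021  0.0715]
start_top side [0.736 0.6  ] 0.4 [ 0.5122 -0.4078  0.0715]
   tri [ 0.5045 -0.404   0.0771] 0.0082
oil_bottle top [0.614 0.508] 0.67 [ 0.4953 -0.185   0.    ]
oil_bottle top [0.69  0.497] 0.58 [ 0.5099 -0.3163  0.    ]
oil_bottle side [0.597 0.584] 0.5 [ 0.4984 -0.1822  0.    ]
   tri [ 0.4947 -0.
[... 642 characters left out ...]
88e+01,  1.20336187e-04,
        6.87390271e+01, -3.99302869e+00]), 'qvel': array([ 0.09531879,  0.08426239,  0.00732564, -0.07004973, -0.00040969,
        0.02422278]), 'effort': array([-4.79124647e-04, -4.15297794e+01, -2.77086461e+01, -5.90685499e-05,
        7.48988641e-04, -4.30430390e-06]), 'eef_pos': array([ 0.17798169, -0.59911569,  0.20847644]), 'orientation': array([[ 9.58585510e-01,  2.84804882e-01, -3.53175180e-06],
       [ 2.84804882e-01, -9.58585509e-01,  2.48645086e-05],
       [ 3.69604733e-06, -2.48406178e-05, -1.00000000e+00]]), 'force': array([0.04679203, 0.4227508 , 0.98207569]), 'torque': array([-0.03748406, -0.04702199, -0.03820905]), 'grip_width': 0.08557893986726954}
```

View pics/top0.png

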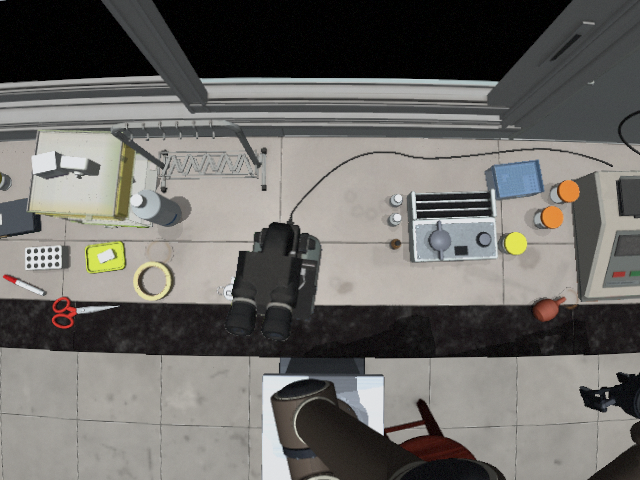

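View pics/side0.png

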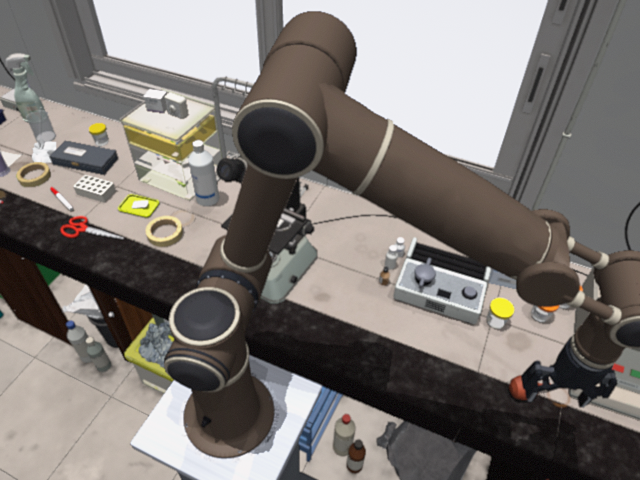

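The top view shows the stop button at about (440,239), the start key at (484,240), and the vials left of it near (395,200–245). The yellow cup is on the right at (515,243). The side view agrees. I'll fit the mixer pose from the depth image.

```bash
cat > b.py <<'E'
from h import *
d=np.load('topd.npy');c=cams.calibration('top');R=cv2.Rodrigues(np.array(c['rvec'],float))[0];t=np.array(c['tvec'],float).ravel()
v,u=np.mgrid[0:480,0:640];uv=np.stack([u,v],-1).reshape(-1,1,2).astype(float)
n=cv2.undistortPoints(uv,np.array(c['K'],float),np.array(c['dist'],float)).reshape(480,640,2)
P=(np.dstack([n,np.ones((480,640))])*d[...,None]-t)@R
W=P[180:275,405:505].reshape(-1,3);ok=d[180:275,405:505].ravel()>0;W=W[ok]
print('bench z',np.median(W[W[:,2]<.02,2]))
m=W[(W[:,2]>.05)&(W[:,2]<.115)&(np.abs(W[:,1]+.335)<.13)]
rc=cv2.minAreaRect((m[:,:2]*1000).astype(np.float32));print('rect',rc)
deck=W[(abs(W[:,2]-.06)<.004)];print('deck z',np.median(deck[:,2]),len(deck))
b=W[(W[:,2]>.078)&(W[:,2]<.12)];print('btn n',len(b),b.mean(0),b.max(0),b.min(0))
top=b[b[:,2]>.092];print(top.mean(0),len(top))
k=W[(abs(W[:,2]-.0715)<.004)&(W[:,1]<-.36)&(W[:,0]<.54)];print('key',k.mean(0) if len(k) else 0,np.ptp(k,0),len(k))
E
python3 b.py
```

```text
bench z -0.0006456916956681247
rect ((552.8497314453125, -344.4803466796875), (204.85462951660156, 247.03436279296875), 2.2211670875549316)
deck z 0.060392004463854954 3829
btn n 435 [ 0.49707399 -0.28437739  0.09522482] [ 0.54561301 -0.26016091  0.10474335] [ 0.44921534 -0.31086361  0.0815342 ]
[ 0.49708658 -0.28544038  0.09660182] 349
key [ 0.50382508 -0.40652596  0.07104086] [0.02570097 0.03314457 0.00794665] 108
```

Request:
{"name": "carry_out", "arguments": {
  "grip": -1,
  "increments": [
    {"dx": 20, "dy": -10, "dz": 0, "roll": 0.02},
    {"dx": 60, "dy": -32, "dz": 0, "roll": 0.05},
    {"dx": 110, "dy": -58, "dz": 0, "roll": 0.08},
    {"dx": 160, "dy": -85, "dz": 5, "roll": 0.11},
    {"dx": 210, "dy": -112, "dz": 10, "roll": 0.14},
    {"dx": 260, "dy": -138, "dz": 15, "roll": 0.17},
    {"dx": 310, "dy": -165, "dz": 20, "roll": 0.2},
    {"dx": 355, "dy": -189, "dz": 25, "roll": 0.232},
    {"dx": 385, "dy": -205, "dz": 30, "roll": 0.232},
    {"dx": 395, "dy": -210, "dz": 30, "roll": 0.232}
  ]
}}

```text
t: 2.35
eef_pos: [0.4977, -0.2836, 0.1781]
orientation: [[0.998, 0.06, -0.001], [0.06, -0.998, 0.001], [-0.001, -0.001, -1.0]]
force: [-1.0, -0.1, -0.5]
grip_width: 0.0001
```

Request:
{"name": "carry_out", "arguments": {
  "increments": [
    {"dx": -1, "dy": 1, "dz": 12},
    {"dx": -1, "dy": 1, "dz": 30},
    {"dx": -1, "dy": 1, "dz": 48},
    {"dx": -1, "dy": 1, "dz": 58},
    {"dx": -1, "dy": 1, "dz": 62},
    {"dx": -1, "dy": 1, "dz": 65},
    {"dx": -1, "dy": 1, "dz": 67},
    {"dx": -1, "dy": 1, "dz": 67}
  ]
}}

```text
$.increments[0]: bad value
```

Request:
{"name": "carry_out", "arguments": {
  "increments": [
    {"dx": -1, "dy": 1, "dz": 12, "roll": 0},
    {"dx": -1, "dy": 1, "dz": 30, "roll": 0},
    {"dx": -1, "dy": 1, "dz": 48, "roll": 0},
    {"dx": -1, "dy": 1, "dz": 58, "roll": 0},
    {"dx": -1, "dy": 1, "dz": 62, "roll": 0},
    {"dx": -1, "dy": 1, "dz": 65, "roll": 0},
    {"dx": -1, "dy": 1, "dz": 67, "roll": 0},
    {"dx": -1, "dy": 1, "dz": 67, "roll": 0}
  ]
}}

```text
t: 3.35
eef_pos: [0.497, -0.2847, 0.1114]
orientation: [[0.998, 0.06, -0.0], [0.06, -0.998, 0.0], [-0.0, -0.0, -1.0]]
force: [-0.0, -1.3, 0.3]
grip_width: -0.0001
```

Request:
{"name": "carry_out", "arguments": {
  "increments": [
    {"dx": 0, "dy": 0, "dz": 2, "roll": 0},
    {"dx": 0, "dy": 0, "dz": 4, "roll": 0},
    {"dx": 0, "dy": 0, "dz": 4.5, "roll": 0},
    {"dx": 0, "dy": 0, "dz": 4.5, "roll": 0}
  ]
}}

```text
t: 3.85
eef_pos: [0.4969, -0.2847, 0.1068]
orientation: [[0.998, 0.06, -0.0], [0.06, -0.998, 0.0], [-0.0, -0.0, -1.0]]
force: [0.1, 0.4, -0.4]
grip_width: -0.0005
```

```bash
python3 -c "
from h import *
s=telemetry.state();print(s['force'],s['eef_pos'],r.tip_extent)
im,d=cams.get_image('side');cv2.imwrite('pics/s1.png',cv2.resize(im[200:340,360:520,::-1],None,fx=4,fy=4))"
```

```text
[ 0.13222085  0.40603931 -0.37043381] [ 0.49692058 -0.28468203  0.10679843] 0.017
```

View pics/s1.png

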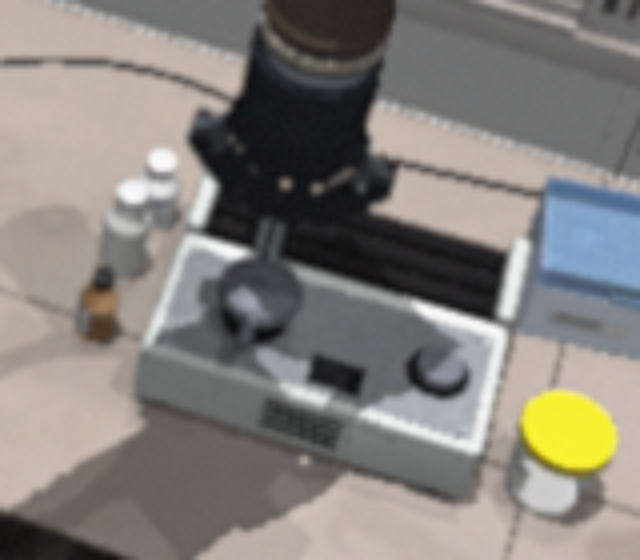

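Request:
{"name": "carry_out", "arguments": {
  "increments": [
    {"dx": 0, "dy": 0, "dz": 1, "roll": 0},
    {"dx": 0, "dy": 0, "dz": 2, "roll": 0},
    {"dx": 0, "dy": 0, "dz": 3, "roll": 0},
    {"dx": 0, "dy": 0, "dz": 3, "roll": 0}
  ]
}}

```text
t: 4.4
eef_pos: [0.4969, -0.2847, 0.1037]
orientation: [[0.998, 0.06, -0.0], [0.06, -0.998, 0.0], [-0.0, -0.0, -1.0]]
force: [0.7, 0.2, -0.0]
grip_width: -0.0002
```

```bash
python3 -c "
from h import *
s=telemetry.state();print(s['force'],s['eef_pos'],s['effort'])
c=cams.calibration('side')
for p in [(.497,-.285,.09),(.497,-.285,.1),(.497,-.285,.11),(.525,-.285,.09)]:
  q=cv2.projectPoints(np.array([p]),np.array(c['rvec'],float),np.array(c['tvec'],float),np.array(c['K'],float),np.array(c['dist'],float))[0].ravel();print(p,q,(q-[360,200])*4)
for n in('side','top'):
  im,d=cams.get_image(n)
  for k in('stop_top','front_wing','back_wing'):print(n,k,[(np.round(e['xy'],3),round(e['conf'],2)) for e in cams.landmark_of(n,k)[:2]])
"
```

```text
[ 0.65486527  0.24012591 -0.01565807] [ 0.49687933 -0.28467281  0.10373096] [-1.88477199e-03 -3.88531458e+01 -2.40742582e+01  1.03329644e-04
 -2.95350896e-03 -7.18995466e-06]
(0.497, -0.285, 0.09) [423.59949898 271.87435577] [254.39799593 287.49742308]
(0.497, -0.285, 0.1) [424.25035923 269.35795997] [257.00143693 277.4318399 ]
(0.497, -0.285, 0.11) [424.90813091 266.81358979] [259.63252365 267.25435916]
(0.525, -0.285, 0.09) [426.67557789 264.23131505] [266.70231155 256.92526021]
side stop_top [(array([0.66 , 0.557]), 0.9), (array([0.661, 0.588]), 0.23)]
side front_wing [(array([0.66 , 0.591]), 0.81)]
side back_wing [(array([0.67 , 0.543]), 0.85)]
top stop_top [(array([0.692, 0.5  ]), 0.56), (array([0.242, 0.582]), 0.5)]
top front_wing [(array([0.692, 0.536]), 0.44)]
top back_wing [(array([0.69, 0.47]), 0.43)]
```

```bash
python3 -c "
from h import *
a=[]
for n,(y,x) in dict(side=(235,385),top=(200,400)).items():
  im,d=cams.get_image(n);np.save(n+'1.npy',d)
  a.append(cv2.resize(im[y:y+70,x:x+70,::-1],(400,400),interpolation=cv2.INTER_CUBIC))
cv2.imwrite('pics/c2.png',np.hstack(a))
d=np.load('side1.npy');print((d[250:290:2,412:440:2]*1000).astype(int))
"
```

```text
[[1405 1407 1259 1256 1263 1261 1251 1255 1259 1265 1232 1233 1231 1250]
 [1418 1416 1408 1405 1407 1259 1257 1253 1271 1247 1248 1243 1249 1251]
 [1394 1395 1397 1411 1411 1268 1259 1258 1265 1251 1250 1249 1251 1241]
 [1401 1399 1390 1393 1395 1272 1271 1269 1261 1258 1254 1396 1394 1248]
 [1398 1394 1391 1398 1390 1280 1270 1270 1269 1269 1270 1395 1394 1398]
 [1388    0 1405 1402 1390 1288 1278 1274 1268 1275 1273 1383 1389 1396]
 [1378 1383 1390 1383 1387 1416 1279 1276 1275 1280 1385 1380 1381 1382]
 [1377 1378 1381    0 1332 1331 1287 1287 1287 1287 1385 1385 1386 1386]
 [1373 1371 1333 1326 1327 1329 1327 1321 1325 1327 1380 1379 1384 1380]
 [1369 1374 1320 1324 1317 1317 1314 1319 1319 1323 1320 1371 1372 1368]
 [1362 1326 1322 1315 1314 1315 1316 1317 1316 1313 1315 1322 1365 1365]
 [1362 1319 1313 1320 1312 1314 1311 1313 1315 1306 1312 1322 1361 1360]
 [1360 1353 1319 1313 1304 1307 1305 1300 1310 1310 1310 1315 1360 1357]
 [1355 1351 1314 1309 1310 1308 1308 1306 1304 1304 1310 1315 1353 1351]
 [1343 1348 1338 1310 1308 1303 1303 1303 1307 1305 1308 1350 1347 1347]
 [1343 1339 1337 1336 1299 1294 1308 1303 1305 1301 1347 1335 1342    0]
 [1338 1330 1334 1334 1296 1296 1331 1330 1335 1335 1342 1337 1339 1337]
 [1329 1333 1331 1333 1291 1292 1322 1330 1333 1332 1339 1332 1332 1329]
 [1324 1334 1324 1305 1291 1328 1328 1326 1320 1327 1329 1330 1330 1329]
 [1329 1317 1319 1327 1321 1326 1328 1326 1323 1327 1323 1326 1327 1323]]
```

View pics/c2.png

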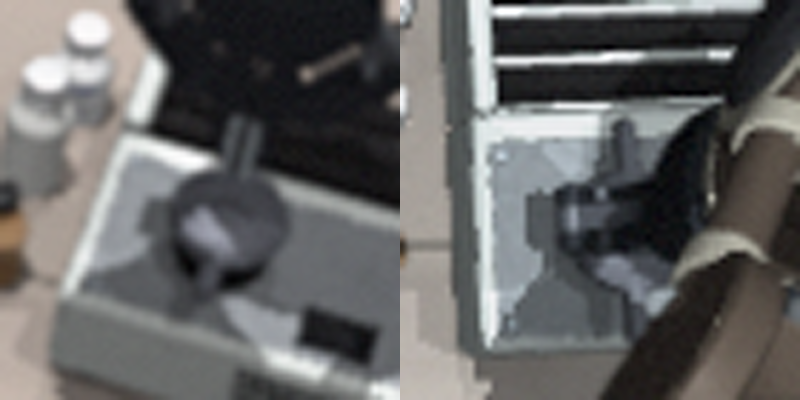

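The left crop shows the fingertips, at about side pixel (427,264), still above and short of the dome. I'll compute their height.

```bash
python3 -c "
from h import *
c=cams.calibration('side');R=cv2.Rodrigues(np.array(c['rvec'],float))[0];t=np.array(c['tvec'],float).ravel()
d=np.load('side1.npy')
for row in range(256,272):
  o=[]
  for col in (424,426,428,430):
    q=cv2.undistortPoints(np.array([[[col,row]]],float),np.array(c['K'],float),np.array(c['dist'],float))[0,0]
    o.append((R.T@(np.array([q[0],q[1],1])*d[row,col]-t)).round(3))
  print(row,*o)
"
```

```text
256 [ 0.487 -0.277  0.158] [ 0.488 -0.282  0.159] [ 0.485 -0.287  0.165] [ 0.484 -0.292  0.168]
257 [ 0.491 -0.277  0.15 ] [ 0.486 -0.283  0.158] [ 0.488 -0.287  0.159] [ 0.488 -0.292  0.16 ]
258 [ 0.484 -0.279  0.154] [ 0.486 -0.283  0.155] [ 0.487 -0.288  0.156] [ 0.489 -0.292  0.156]
259 [ 0.483 -0.28   0.152] [ 0.484 -0.284  0.153] [ 0.488 -0.288  0.151] [ 0.489 -0.293  0.152]
260 [ 0.486 -0.28   0.146] [ 0.485 -0.285  0.149] [ 0.483 -0.289  0.153] [ 0.49  -0.293  0.148]
261 [ 0.484 -0.281  0.144] [ 0.484 -0.285  0.146] [-0.387 -0.371  1.111] [ 0.491 -0.294  0.144]
262 [ 0.484 -0.281  0.141] [ 0.483 -0.286  0.143] [ 0.485 -0.29   0.144] [ 0.49  -0.295  0.141]
263 [ 0.481 -0.282  0.141] [ 0.486 -0.286  0.137] [ 0.481 -0.291  0.145] [ 0.488 -0.296  0.14 ]
264 [ 0.486 -0.282  0.132] [ 0.487 -0.287  0.132] [ 0.489 -0.291  0.132] [ 0.492 -0.296  0.132]
265 [ 0.512 -0.28   0.098] [ 0.486 -0.288  0.13 ] [ 0.516 -0.29   0.098] [ 0.52  -0.294  0.097]
266 [ 0.509 -0.281  0.098] [ 0.508 -0.286  0.102] [ 0.512 -0.291  0.1  ] [ 0.516 -0.295  0.098]
267 [ 0.502 -0.282  0.103] [ 0.508 -0.287  0.098] [ 0.509 -0.291  0.099] [ 0.511 -0.296  0.1  ]
268 [ 0.497 -0.284  0.104] [ 0.503 -0.288  0.1  ] [ 0.505 -0.292  0.101] [ 0.509 -0.297  0.098]
269 [ 0.497 -0.284  0.101] [ 0.501 -0.289  0.099] [ 0.501 -0.293  0.101] [ 0.504 -0.298  0.101]
270 [ 0.496 -0.285  0.099] [ 0.498 -0.29   0.099] [ 0.5   -0.294  0.099] [ 0.5   -0.299  0.102]
271 [ 0.489 -0.286  0.103] [ 0.494 -0.291  0.099] [ 0.495 -0.295  0.101] [ 0.499 -0.3    0.099]
```

Request:
{"name": "carry_out", "arguments": {
  "increments": [
    {"dx": 0, "dy": 0, "dz": 5, "roll": 0},
    {"dx": 0, "dy": 0, "dz": 10, "roll": 0},
    {"dx": 0, "dy": 0, "dz": 15, "roll": 0},
    {"dx": 0, "dy": 0, "dz": 19, "roll": 0},
    {"dx": 0, "dy": 0, "dz": 19, "roll": 0}
  ]
}}

```text
t: 5.52
eef_pos: [0.4966, -0.2845, 0.0843]
orientation: [[0.998, 0.06, -0.001], [0.06, -0.998, 0.001], [-0.001, -0.001, -1.0]]
force: [0.4, -0.4, -0.6]
grip_width: 0.0001
```

```bash
cat > tip.py <<'E'
from h import *
import sys
c=cams.calibration('side');R=cv2.Rodrigues(np.array(c['rvec'],float))[0];t=np.array(c['tvec'],float).ravel()
im,d=cams.get_image('side');s=telemetry.state();print(s['t'],s['force'].round(2),s['eef_pos'].round(4))
v,u=np.mgrid[0:480,0:640];uv=np.stack([u,v],-1).reshape(-1,1,2).astype(float)
n=cv2.undistortPoints(uv,np.array(c['K'],float),np.array(c['dist'],float)).reshape(480,640,2)
P=(np.dstack([n,np.ones((480,640))])*d[...,None]-t)@R
e=s['eef_pos']
m=(d>0)&(abs(P[...,1]-e[1])<.012)&(P[...,0]>e[0]-.018)&(P[...,0]<e[0]-.004)&(P[...,2]>.072)
z=np.sort(P[m][:,2]);print('column z',z[::max(1,len(z)//40)].round(3))
dm=(d>0)&(np.hypot(P[...,0]-.497,P[...,1]+.285)<.045)&(P[...,2]<.11)&(P[...,2]>.075)
q=P[dm];print('dome rim z 95/80/50%',np.percentile(q[:,2],[95,80,50]).round(4))
if len(sys.argv)>1: cv2.imwrite('pics/'+sys.argv[1],cv2.resize(im[225:305,375:495,::-1],(720,480),interpolation=cv2.INTER_CUBIC))
E
python3 tip.py s3.png
```

```text
5.575 [-0.23 -0.05  0.24] [ 0.4969 -0.2846  0.0846]
column z [0.09  0.095 0.097 0.099 0.1   0.101 0.103 0.114 0.117 0.119 0.123 0.127
 0.129 0.132 0.135 0.138 0.14  0.143 0.148 0.152 0.157 0.159 0.162 0.164
 0.172 0.179 0.182 0.188 0.191 0.194 0.199 0.201 0.205 0.21  0.389 0.457
 0.459 0.46  0.461 0.461 0.462 0.462 0.464]
dome rim z 95/80/50% [0.1015 0.0988 0.0954]
```

View pics/s3.png

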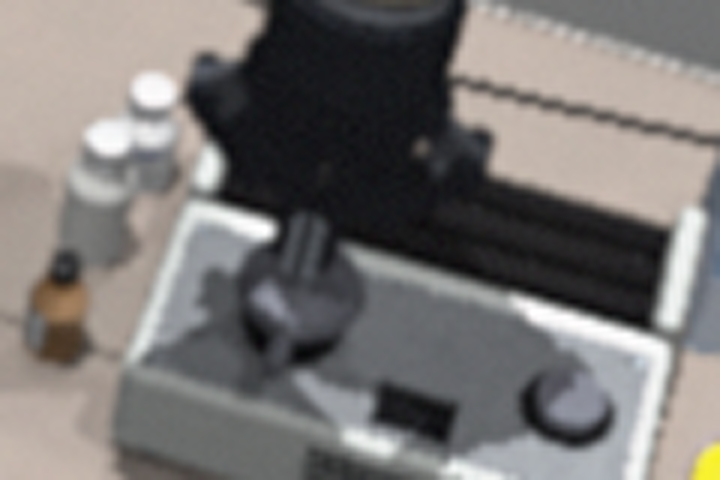

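Request:
{"name": "carry_out", "arguments": {
  "increments": [
    {"dx": 0, "dy": 0, "dz": 5, "roll": 0},
    {"dx": 0, "dy": 0, "dz": 10, "roll": 0},
    {"dx": 0, "dy": 0, "dz": 14, "roll": 0},
    {"dx": 0, "dy": 0, "dz": 17, "roll": 0},
    {"dx": 0, "dy": 0, "dz": 17, "roll": 0}
  ]
}}

```text
t: 6.2
eef_pos: [0.4972, -0.2848, 0.0677]
orientation: [[0.998, 0.06, 0.0], [0.06, -0.998, -0.0], [0.0, 0.0, -1.0]]
force: [0.2, -1.1, 3.5]
grip_width: 0.0004
```

```bash
python3 tip.py
```

```text
6.25 [ 0.79 -0.11  3.73] [ 0.4972 -0.2848  0.0678]
column z [0.08  0.085 0.087 0.088 0.089 0.091 0.093 0.096 0.099 0.103 0.106 0.109
 0.111 0.115 0.116 0.12  0.123 0.126 0.13  0.134 0.136 0.139 0.141 0.144
 0.147 0.152 0.159 0.163 0.167 0.168 0.173 0.176 0.182 0.185 0.188 0.191
 0.198 0.442 0.442 0.443 0.444 0.444 0.445 0.446 0.448]
dome rim z 95/80/50% [0.1057 0.0912 0.0864]
```

Request:
{"name": "carry_out", "arguments": {
  "increments": [
    {"dx": 0, "dy": 0, "dz": 1, "roll": 0},
    {"dx": 0, "dy": 0, "dz": 2, "roll": 0},
    {"dx": 0, "dy": 0, "dz": 2, "roll": 0}
  ]
}}

```text
t: 6.62
eef_pos: [0.4973, -0.285, 0.0669]
orientation: [[0.998, 0.06, 0.0], [0.06, -0.998, -0.0], [0.0, 0.0, -1.0]]
force: [-1.6, 1.4, 8.0]
grip_width: -0.0
```

Request:
{"name": "carry_out", "arguments": {
  "increments": [
    {"dx": 0, "dy": 0, "dz": -5, "roll": 0},
    {"dx": 0, "dy": 0, "dz": -18, "roll": 0},
    {"dx": -10, "dy": 5, "dz": -30, "roll": 0},
    {"dx": -25, "dy": 14, "dz": -36, "roll": 0},
    {"dx": -40, "dy": 22, "dz": -36, "roll": 0},
    {"dx": -46, "dy": 26, "dz": -36, "roll": 0},
    {"dx": -46, "dy": 26, "dz": -36, "roll": 0}
  ]
}}

```text
t: 7.5
eef_pos: [0.4519, -0.3139, 0.1025]
orientation: [[0.998, 0.058, -0.001], [0.058, -0.998, 0.001], [-0.001, -0.001, -1.0]]
force: [0.2, 0.1, 0.4]
grip_width: -0.0
```

```bash
python3 tip.py s4.png
```

```text
7.55 [ 0.39 -0.58 -0.42] [ 0.4525 -0.3138  0.1026]
column z [0.128 0.132 0.135 0.137 0.14  0.144 0.146 0.148 0.15  0.154 0.156 0.158
 0.161 0.163 0.166 0.17  0.173 0.175 0.177 0.18  0.184 0.19  0.193 0.2
 0.203 0.207 0.211 0.214 0.219 0.223 0.225 0.231 0.475 0.476 0.477 0.478
 0.478 0.479 0.479 0.48  0.48  0.481]
dome rim z 95/80/50% [0.094  0.0908 0.0884]
```

View pics/s4.png

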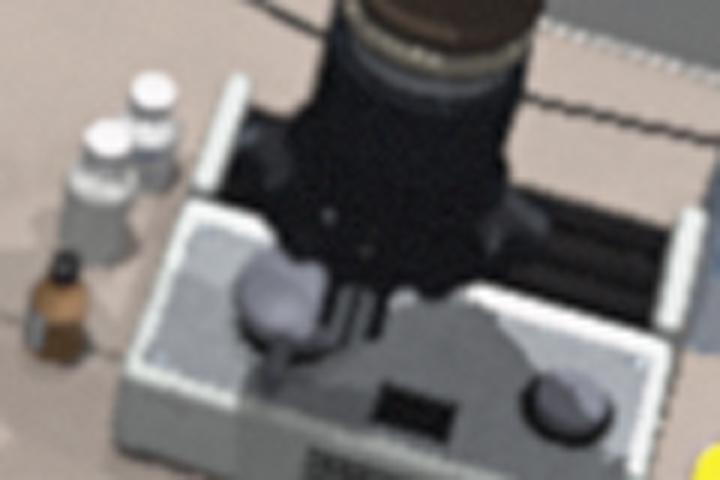

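The dome is now at 0.091, so the button is latched. The fingers, at crop (355,310), are to the right of the front wing and above it.

Request:
{"name": "carry_out", "arguments": {
  "increments": [
    {"dx": 0, "dy": 0, "dz": 12, "roll": 0},
    {"dx": 0, "dy": 0, "dz": 28, "roll": 0},
    {"dx": 0, "dy": 0, "dz": 42, "roll": 0},
    {"dx": 0, "dy": 0, "dz": 51, "roll": 0},
    {"dx": 0, "dy": -3, "dz": 51, "roll": 0},
    {"dx": 0, "dy": -8, "dz": 51, "roll": 0},
    {"dx": 0, "dy": -13, "dz": 51, "roll": 0},
    {"dx": 0, "dy": -18, "dz": 51, "roll": 0},
    {"dx": 0, "dy": -20, "dz": 51, "roll": 0},
    {"dx": 0, "dy": -20, "dz": 51, "roll": 0}
  ]
}}

```text
t: 8.8
eef_pos: [0.4516, -0.2936, 0.0519]
orientation: [[0.998, 0.059, 0.0], [0.059, -0.998, 0.0], [0.0, -0.0, -1.0]]
force: [0.5, 0.0, 1.1]
grip_width: 0.0003
```

```bash
python3 tip.py s5.png
```

```text
8.85 [ 0.1  -0.86 -0.29] [ 0.4514 -0.2937  0.0518]
column z [0.074 0.082 0.084 0.087 0.089 0.092 0.094 0.096 0.099 0.102 0.105 0.107
 0.109 0.111 0.116 0.12  0.122 0.123 0.126 0.128 0.131 0.134 0.143 0.148
 0.151 0.155 0.158 0.16  0.162 0.164 0.167 0.172 0.175 0.18  0.424 0.426
 0.427 0.427 0.428 0.428 0.429 0.429 0.43  0.431]
dome rim z 95/80/50% [0.0926 0.0911 0.0877]
```

View pics/s5.png

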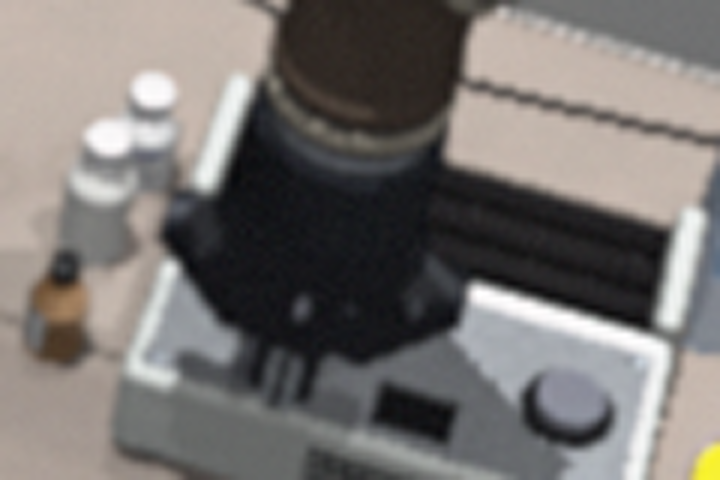

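The fingertips are at crop (285,385), against the wing's right side, and the button is still latched. I'll keep pushing.

Request:
{"name": "carry_out", "arguments": {
  "increments": [
    {"dx": 0, "dy": -2, "dz": 0, "roll": 0},
    {"dx": 0, "dy": -4, "dz": 0, "roll": 0},
    {"dx": 0, "dy": -6, "dz": 0, "roll": 0},
    {"dx": 0, "dy": -7, "dz": 0, "roll": 0}
  ]
}}

```text
t: 9.35
eef_pos: [0.451, -0.2866, 0.0517]
orientation: [[0.998, 0.059, 0.0], [0.059, -0.998, 0.0], [0.0, -0.0, -1.0]]
force: [0.4, -1.2, -0.2]
grip_width: 0.0002
```

```bash
python3 tip.py
```

```text
9.4 [ 0.67 -0.8  -0.84] [ 0.4509 -0.2865  0.0517]
column z [0.076 0.084 0.086 0.088 0.09  0.092 0.094 0.097 0.1   0.102 0.104 0.108
 0.109 0.112 0.115 0.118 0.121 0.124 0.125 0.129 0.133 0.135 0.144 0.147
 0.15  0.156 0.16  0.161 0.164 0.167 0.173 0.175 0.422 0.426 0.427 0.427
 0.428 0.428 0.429 0.429 0.43  0.432]
dome rim z 95/80/50% [0.1023 0.0983 0.0961]
```

The dome is back at 0.100, so it popped up. Next I'll retreat, lift and go above the start key.

Request:
{"name": "carry_out", "arguments": {
  "increments": [
    {"dx": 0, "dy": 6, "dz": 0, "roll": 0},
    {"dx": 0, "dy": 18, "dz": 0, "roll": 0},
    {"dx": 0, "dy": 26, "dz": 0, "roll": 0},
    {"dx": 0, "dy": 30, "dz": -12, "roll": 0},
    {"dx": 0, "dy": 40, "dz": -28, "roll": 0},
    {"dx": 12, "dy": 65, "dz": -36, "roll": 0},
    {"dx": 28, "dy": 90, "dz": -36, "roll": 0},
    {"dx": 40, "dy": 112, "dz": -32, "roll": 0},
    {"dx": 46, "dy": 122, "dz": -25, "roll": 0},
    {"dx": 46, "dy": 122, "dz": -20, "roll": 0}
  ]
}}

```text
t: 10.65
eef_pos: [0.5041, -0.4059, 0.0716]
orientation: [[0.998, 0.059, -0.0], [0.059, -0.998, 0.001], [-0.0, -0.001, -1.0]]
force: [0.2, 0.3, 0.3]
grip_width: -0.0
```

```bash
python3 tip.py s6.png; python3 -c "
from h import *
cams.get_image('side')
for k in('front_wing','back_wing','stop_top','start_top'):print(k,[(np.round(e['xy'],3),round(e['conf'],2)) for e in cams.landmark_of('side',k)[:2]])"
```

```text
10.7 [-0.75  0.34 -0.61] [ 0.5031 -0.4046  0.0704]
column z [0.072 0.073 0.1   0.103 0.107 0.109 0.112 0.115 0.117 0.119 0.122 0.124
 0.128 0.131 0.134 0.138 0.141 0.144 0.146 0.149 0.153 0.158 0.164 0.169
 0.171 0.174 0.176 0.179 0.181 0.183 0.186 0.189 0.191 0.195 0.198 0.205
 0.445 0.446 0.446 0.447 0.448 0.448 0.449 0.45  0.45 ]
dome rim z 95/80/50% [0.102  0.0994 0.0963]
front_wing [(array([0.656, 0.594]), 0.58)]
back_wing [(array([0.675, 0.542]), 0.83), (array([0.255, 0.482]), 0.54)]
stop_top [(array([0.659, 0.56 ]), 0.78)]
start_top [(array([0.77 , 0.674]), 0.74), (array([0.736, 0.599]), 0.54)]
```

View pics/s6.png

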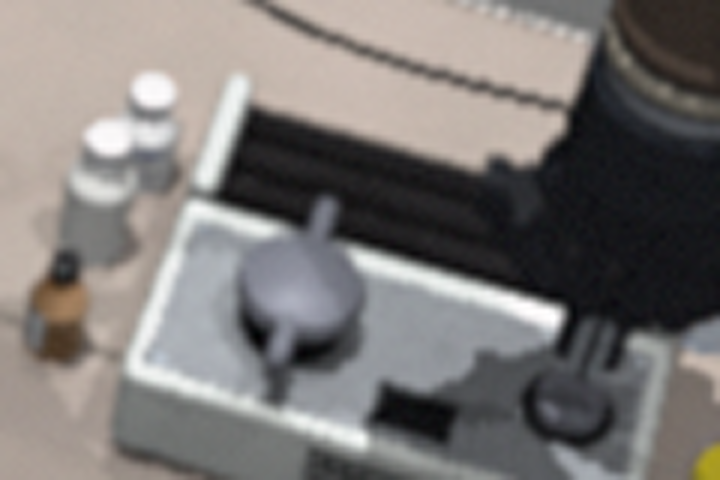

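The button is out and its wings are back at rest (front wing at crop (278,360)). The fingers are above the start key at (570,395). Pressing it now.

Request:
{"name": "carry_out", "arguments": {
  "increments": [
    {"dx": 0, "dy": 0, "dz": 6, "roll": 0},
    {"dx": 0, "dy": 0, "dz": 14, "roll": 0},
    {"dx": 0, "dy": 0, "dz": 20, "roll": 0},
    {"dx": 0, "dy": 0, "dz": 23, "roll": 0},
    {"dx": 0, "dy": 0, "dz": 25, "roll": 0},
    {"dx": 0, "dy": 0, "dz": 27, "roll": 0},
    {"dx": 0, "dy": 0, "dz": 28, "roll": 0},
    {"dx": 0, "dy": 0, "dz": 28, "roll": 0}
  ]
}}

```text
t: 11.95
eef_pos: [0.5037, -0.4048, 0.0439]
orientation: [[0.998, 0.059, -0.001], [0.059, -0.998, 0.001], [-0.001, -0.001, -1.0]]
force: [-1.8, 1.7, 4.7]
grip_width: 0.0002
```

Request:
{"name": "carry_out", "arguments": {
  "increments": [
    {"dx": 0, "dy": 0, "dz": 1, "roll": 0},
    {"dx": 0, "dy": 0, "dz": 2, "roll": 0},
    {"dx": 0, "dy": 0, "dz": 3, "roll": 0},
    {"dx": 0, "dy": 0, "dz": 3, "roll": 0}
  ]
}}

```text
t: 12.45
eef_pos: [0.5037, -0.4049, 0.0436]
orientation: [[0.998, 0.059, -0.001], [0.059, -0.998, 0.001], [-0.001, -0.002, -1.0]]
force: [-4.7, 4.0, 13.9]
grip_width: 0.0
```

At 13.9 N it moved only 0.3 mm, so the key is at its stop. Letting go and lifting clear.

Request:
{"name": "carry_out", "arguments": {
  "increments": [
    {"dx": 0, "dy": 0, "dz": -5, "roll": 0},
    {"dx": 0, "dy": 0, "dz": -15, "roll": 0},
    {"dx": 0, "dy": 0, "dz": -35, "roll": 0},
    {"dx": -10, "dy": 0, "dz": -65, "roll": 0},
    {"dx": -30, "dy": 0, "dz": -95, "roll": 0},
    {"dx": -60, "dy": 5, "dz": -125, "roll": 0},
    {"dx": -95, "dy": 10, "dz": -145, "roll": 0},
    {"dx": -120, "dy": 15, "dz": -150, "roll": 0},
    {"dx": -130, "dy": 15, "dz": -150, "roll": 0},
    {"dx": -130, "dy": 15, "dz": -150, "roll": 0}
  ]
}}

```text
t: 13.7
eef_pos: [0.3749, -0.4277, 0.1938]
orientation: [[0.998, 0.058, -0.001], [0.058, -0.998, 0.002], [-0.001, -0.002, -1.0]]
force: [0.7, 0.0, 0.3]
grip_width: 0.0002
```

```bash
python3 -c "
from h import *
im,d=cams.get_image('side');im2,d2=cams.get_image('top');np.save('topd.npy',d2)
cv2.imwrite('pics/f.png',np.vstack([cv2.resize(im[200:340,340:560,::-1],(470,299)),cv2.resize(im2[160:300,370:590,::-1],(470,299))]))
s=telemetry.state();print(s['t'],s['force'],s['eef_pos'])
for k in('oil_bottle','white_vial','tall_vial','yellow_cup'):
  L=cams.landmark_of('side',k);M=cams.landmark_of('top',k)
  print(k,L and atz('side',L[0]['xy'],0).round(3),M and atz('top',M[0]['xy'],0).round(3))
"; python3 b.py
```

```text
13.8 [0.23004158 0.76720133 0.25048249] [ 0.37558319 -0.42743944  0.19340877]
oil_bottle [ 0.488 -0.19   0.   ] [ 0.497 -0.193  0.   ]
white_vial [ 0.601 -0.199  0.   ] [ 0.605 -0.19   0.   ]
tall_vial [ 0.563 -0.183  0.   ] [ 0.55  -0.185  0.   ]
yellow_cup [ 0.49  -0.491  0.   ] [ 0.495 -0.481  0.   ]
bench z -0.0005231820233221776
rect ((552.5746459960938, -345.05584716796875), (205.0375213623047, 247.269775390625), 2.8082282543182373)
deck z 0.06050519393564235 3817
btn n 437 [ 0.49714733 -0.28438916  0.0953388 ] [ 0.54571246 -0.26060973  0.10371181] [ 0.44908868 -0.31101661  0.0793116 ]
[ 0.49729093 -0.28554773  0.09643546] 369
key [ 0.50379174 -0.40557332  0.07084568] [0.03295909 0.03533157 0.00783037] 106
```

View pics/f.png

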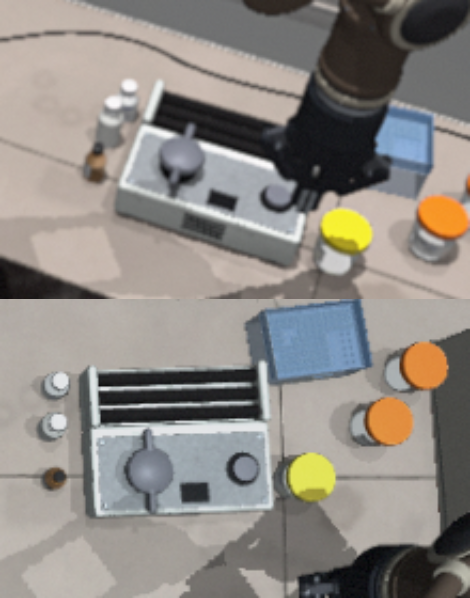

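The final pictures show the button out with its wings at rest and the key up. The vials, bottle and cup are in place, and the arm is clear.

```bash
python3 -c "
from rig import r
print(r.finish_job())"
```

```text
the job is handed in; nothing more can be done
None
```

The stop-button check and the start-key press are both done, in the order asked, and the job was handed in at about 14 s of the 58 s allowed.

- **Latch:** I pressed the button to its bottom stop (8 N). After lifting off, the depth image put the dome at about 91 mm, so it had latched.
- **Twist release:** I pushed the front wing clockwise with the closed fingertips, without gripping. The dome came back to about 100 mm and the wings returned to rest.
- **Start key:** I pressed it to its hard stop; at 13.9 N it moved only another 0.3 mm. After release its top read about 71 mm, so it came back up.
- **Surroundings:** The oil bottle, both vials and the yellow cup read within 10 mm of their first positions, which is within the scatter of the measurements. They look unmoved in the pictures. I did not re-measure the tally counter, tape roll or microscope, but the arm never went near them.
- **Final state:** The arm is clear of everything, with wrist force near zero.

**Disagreement found:** The fingertips were about 40 mm higher than the reported tool position and the stated 17 mm tip distance implied. My first press therefore stopped short in the air. I corrected the heights from the depth image and confirmed them by contact force.

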